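# Pop the battery pack off its sloping charger and trap it

### The arm

A 6-joint arm with a two-finger parallel gripper is mounted at the origin on the work surface. World frame = base frame: x ahead of the robot, y to its left, z up, the work surface at z = 0. Lengths are in mm, angles in rad, forces in N, time in s.
With the tool pointing down it reaches from about 275 to 825 mm from the base axis. Payload 5.2 kg.
Tool frame: the origin (TCP) lies at the very end of the fingers, on their centre line; the grasp point (between the pads) lies 19 mm behind it; z points along the fingers, y is the direction in which the jaws open and shut (so a half turn about z gives the same grasp; the last joint's range is limited). The gripper opens to 93 mm and grips with 3 to 60 N. Pads are 15 mm wide; open, the fingers measure 128 mm over their backs; the gripper's body (75 mm by 188 mm) begins 65 mm behind the grasp point.
Start: joints at [1.126, 0.259, 1.535, -0, 1.348, -0.203], TCP at [131.675, 534.01, 218.653] pointing down, gripper open.
Joint ranges: [-3.14, 3.14], [-0.91, 2.08], [0.19, 2.58], [-1.22, 4.36], [0.22, 2.71], [-3.12, 3.12]. Speed limits (rad/s): [2.57, 2.57, 3.14, 3.14, 3.14, 3.14].

### API

Orientations are given as [roll, pitch, yaw] about the fixed x, y, z axes, in that order (R = Rz(yaw) Ry(pitch) Rx(roll)).
In Python, from bench import robot gives the robot as it stands. The module is installed in compiled form; this text tells all that it offers. Calls block until the motion is done:
- robot.move_ptp(position, orientation): joint-space move of the TCP to a pose.
- robot.move_linear(position, ori=None, speed=150, f_stop=None): straight line of the TCP; ori=None keeps the orientation; speed is the mean speed in mm/s. With f_stop (N) it stops when the force on the tool has changed by that much, and returns True; else False.
- robot.move_j(angles): joint-space move.
- robot.move_gripper(opening): opening from 0.0 (shut) to 1.0 (fully open); the grip force is fixed at half the most; returns when the fingers have stopped.
- robot.sleep(seconds).
- robot.inverse_kinematics(position, orientation): joint angles nearest the present ones, or None.
- robot.get_image(name): name is "side" or "top" or "wrist"; returns a dict with "img" (420x560x3 uint8, blue, green, red), "fovy" (degrees; the focal length in pixels is half the picture's height over the tangent of half this angle, whatever the lens; pixels are square), "cx", "cy" (the principal point, pixels), "k1" (the pictures are not rectified: a ray, as slopes to the right and down, at radius r is drawn at 1 + k1 r^2 times it, then the intrinsics apply), "eye" and "orientation" of the camera in the world. Camera axes: x right, y down, z forward; pixel columns grow to the right and rows downward; lengths in mm; the calibration is good to about 2 mm. A picture is of the moment at which its call begins. There is no depth.
A pose or a line that the arm cannot do raises robot.MotionError and nothing moves.
- robot.hand_in(): hands the job in, once; it reports no verdict.
Readings, each from a call of its own:
- robot.current_t(): time.
- robot.current_qpos(): joint angles.
- robot.current_joint_vel(): joint speeds.
- robot.current_joint_efforts(): joint torques, N m.
- robot.current_tcp_pos(): TCP position.
- robot.current_eef_rot(): TCP orientation.
- robot.current_contact_force(): force on the tool from outside, world axes, zero at the start.
- robot.current_ft_torque(): the same for the moment, N m.
- robot.current_gripper_width(): opening from 0.0 (shut) to 1.0 (fully open).
Only numpy, scipy, OpenCV 4.12 (cv2) and the standard library are available. Lean on these libraries where they do the work, as an engineer would, in place of code of your own. Each camera call takes 0.05 s, during which the arm holds its last target.

### The job

Eject the blue battery pack from the sloping bench charger with the fingertips alone, without gripping it or lifting it off the slope: stand one finger in the open channel a little below the pack, press the red release key beside the channel fully down with the other finger, and let the pack pop off its contacts against the waiting finger before it can slide away out of the open low end. Finish while holding it so, the key still pressed down and the pack at rest against the finger, ready for me to take. Leave the hearing aid, the screwdriver, the jar and the pill crusher where they are.

Things in the scene. Friction and masses are not known exactly. Their poses are not given: they have to be found in the camera images.
- charger: Light-grey wedge battery charger, fixed to the bench. Origin on the bench under the wedge; x level, from the open low end to the high contact head; y level, to the key's side; z up. Wedge x -103 to 110, y -39 to 39 mm; key housing x -94 to -10, y 39 to 76, 34 mm high. The channel (63.6 mm wide, centred on y = 0) slopes at 18 degrees: bed height = 42 mm + 0.325 (x + 15 mm). Head top 121 mm high.
- ramp: The channel's dark slick bed, part of the charger. Origin on its surface at charger x -15, y 0, 42 mm high, at the seated pack's lower end; x up the slope, y to the key's side, z square to the bed. Open low end at x = -90 mm. A steel pawl, 5 mm high and 30 wide, stands out of the bed at x -6 to 0, holds the pack, and sinks with the key. Side rails: 4 mm high below the pack, 12 mm beside it.
- release_key (a joint): Travel of the red key, straight down: 0 up, 0.008 m fully down; 2 N starts it, 5 to 6 N press it home, and it springs back if let go. After about 5 mm the pawl frees the pack: a spring plunger shoves it 14 mm (3 to 1.5 N), then it slides on by its weight and is off the open end in about half a second. A key let go too soon pushes the pawl up under the pack.
- key_top (a point): Centre of the red key's level top, 28 mm (charger x) by 26 mm (charger y); at charger x -52, y 56 mm, 50 mm above the bench with the key up, 42 mm fully down. Straight across from it, mid-channel, the bed is 30 mm above the bench: a finger there as low as the pressed key clears the bed by some 8 mm and overlaps the pack's end by some 20 mm.
- pack: Blue battery pack, pale blank label and ribs on top, 100 long x 62 wide x 28 mm thick, 0.3 to 0.5 kg, loose in the channel with 1 mm play a side. Origin: centre of its underside; x along its length, up the slope; z square to its top.
- pack_nose (a point): Centre of the pack's lower end face (62 x 28 mm, square to the slope), 14 mm above the bed, at ramp x = 0 when seated (charger x = -19 mm). By the slope the face's top edge leans out 4 mm farther towards the low end (charger x = -24 mm), so an upright finger meets that edge first; the key's middle lies 28 mm beyond that edge.
- hearing_aid_center (a point): Middle of a beige resin behind-the-ear hearing aid lying on its side on the bench, about 48 x 40 x 11 mm, 12 g, loose. To be left alone.
- screwdriver_center (a point): Middle of a slender steel jeweller's screwdriver with a red handle lying on the bench, 130 mm long, 9 mm thick, loose. To be left alone.
- jar_center (a point): Middle of a green glass specimen jar with a white lid, 54 mm across and 72 mm high, standing on the bench, loose. To be left alone.
- pill_crusher_center (a point): Middle of a pewter pill crusher, a round pot with a screw cap and a short cross bar, 54 mm across and 75 mm high, standing on the bench, loose. To be left alone.
Not all that is in view belongs to the job. Several things have the shape of the charger; the one meant has the colours described above. There is more than one size of the pack; the one meant has the size given above.

How it is judged:
By the outcome, as a careful person would: the job done as asked, in the order asked, and still so for the second after the job is handed in, while the arm keeps its last pose, push and grip.
It also fails if it takes over 35 s, if anything falls off the work surface, if the arm or the gripper's body presses on something with over 40 N, if the wrist force passes 120 N, or if a joint passes its speed limit or range.

## Working session

There is one attempt and no reset: what is moved stays moved. The work goes in short steps, each a Python script; the robot and the scene stay as the last script left them, time stands still between calls to the robot, and variables do not carry over. Pictures are saved under pics/ and viewed, and the job is handed in when it is done.

```bash
ls; mkdir -p pics
python3 - <<'E'
from bench import robot
import cv2
print(robot.current_t())
for n in ["side","top","wrist"]:
    d=robot.get_image(n); cv2.imwrite(f"pics/{n}0.png",d["img"])
    print(n,{k:v for k,v in d.items() if k!="img"})
print(robot.current_t(), robot.current_tcp_pos(), robot.current_eef_rot(), robot.current_gripper_width())
E
```

```text
pics
0.0
side {'fovy': 45.967605603410725, 'cx': 277.47047422402466, 'cy': 207.26421252265223, 'k1': -0.04918407157409705, 'eye': array([491.2154467 , 633.63354134, 789.46102242]), 'orientation': array([-2.34618103,  0.00651196, -3.0310832 ])}
top {'fovy': 53.473151174750335, 'cx': 277.9195641457581, 'cy': 201.276403673324, 'k1': -0.07766019242506206, 'eye': array([401.71233725, -72.80665561, 864.62171677]), 'orientation': array([-2.92761971,  0.00458807, -1.47227923])}
wrist {'fovy': 60.072036737532464, 'cx': 282.4808228031629, 'cy': 211.61927660560858, 'k1': -0.0027406236893440135, 'eye': array([ 59.96411901, 550.75602243, 383.67478954]), 'orientation': array([2.87516771e+00, 8.78329814e-04, 1.32927148e+00])}
0.15 [131.51052388 533.63240189 218.020468  ] [-3.14023577e+00 -2.77254790e-04  2.89975019e+00] 0.9995330014838324
```

View pics/side0.png

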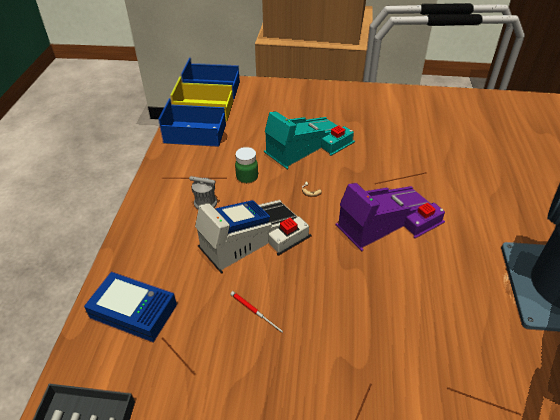

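View pics/top0.png

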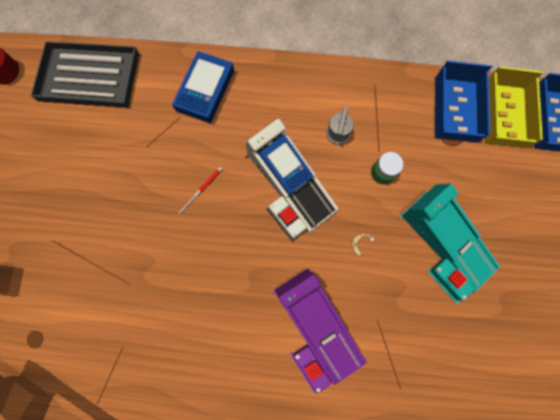

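View pics/wrist0.png

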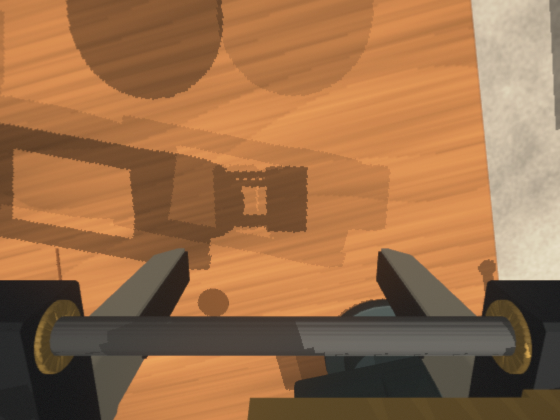

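The charger candidates are light grey with the blue pack at side (255,230) / top (293,180), teal at side (308,138) / top (450,240), and purple at side (390,213) / top (320,330). The light-grey one matches the description. The other blue pack, at top (204,86), is loose and larger. I'll confirm this in enlarged crops.

Run:
```python
import cv2
a=cv2.imread("pics/top0.png")[110:250,235:350]; cv2.imwrite("pics/topc.png",cv2.resize(a,None,fx=4,fy=4,interpolation=cv2.INTER_CUBIC))
a=cv2.imread("pics/side0.png")[170:280,185:325]; cv2.imwrite("pics/sidec.png",cv2.resize(a,None,fx=5,fy=5,interpolation=cv2.INTER_CUBIC))
```

```text
(no output)
```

View pics/topc.png

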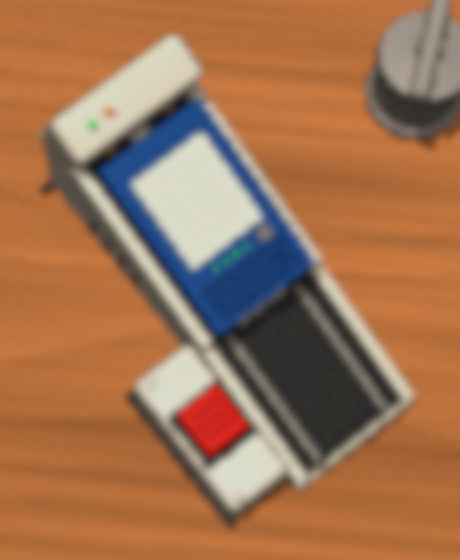

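View pics/sidec.png

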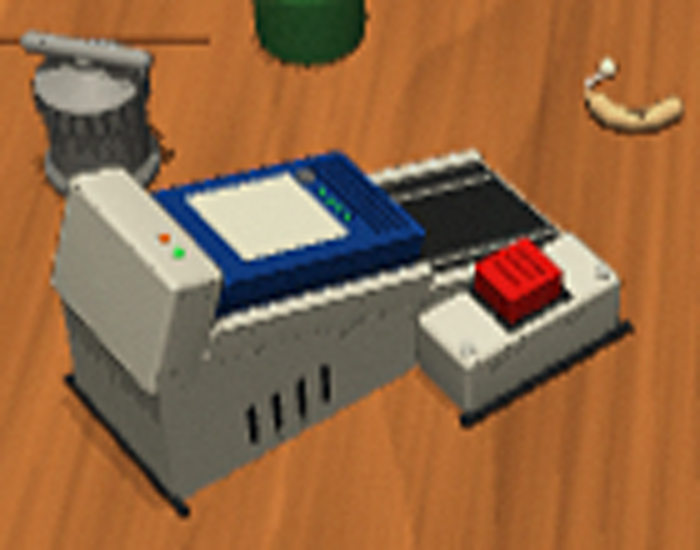

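The crops confirm the light-grey charger, with red key, black bed and seated blue pack. Next I cast rays onto the known heights and fit the planar pose.

```bash
cat > h.py <<'E'
import numpy as np, cv2
from scipy.spatial.transform import Rotation as Ro
def K(d):
    f=d["img"].shape[0]/2/np.tan(np.radians(d["fovy"])/2); return f
def ray(d,px):
    f=K(d); px=np.atleast_2d(px).astype(float)
    Km=np.array([[f,0,d["cx"]],[0,f,d["cy"]],[0,0,1]])
    n=cv2.undistortPoints(px[:,None,:],Km,np.array([d["k1"],0,0,0.]))[:,0]
    v=np.c_[n,np.ones(len(n))]
    return Ro.from_euler("xyz",d["orientation"]).apply(v)
def onz(d,px,z):
    v=ray(d,px); e=np.asarray(d["eye"]); s=(z-e[2])/v[:,2]
    return e+v*s[:,None]
def proj(d,P):
    f=K(d); R=Ro.from_euler("xyz",d["orientation"])
    c=R.inv().apply(np.atleast_2d(P)-d["eye"]); n=c[:,:2]/c[:,2:]
    r2=(n**2).sum(1,keepdims=True); n=n*(1+d["k1"]*r2)
    return n*f+[d["cx"],d["cy"]]
def rigid(src,dst):
    a=src-src.mean(0); b=dst-dst.mean(0)
    th=np.arctan2((a[:,0]*b[:,1]-a[:,1]*b[:,0]).sum(),(a*b).sum())
    R=np.array([[np.cos(th),-np.sin(th)],[np.sin(th),np.cos(th)]])
    t=dst.mean(0)-R@src.mean(0); return th,R,t
E
cat > m.py <<'E'
from bench import robot
from h import *
# charger pts
def keymask(img,off):
    h=cv2.cvtColor(img,cv2.COLOR_BGR2HSV); x0,y0,x1,y1=off
    m=((h[...,0]<6)|(h[...,0]>174))&(h[...,1]>190)&(h[...,2]>60)
    o=np.zeros_like(m);o[y0:y1,x0:x1]=m[y0:y1,x0:x1]; return o
T=robot.get_image("top");S=robot.get_image("side")
top=[((218,335),(-23.7,31,68.6)),((316,268),(-23.7,-31,68.6)),((97,175),(71.4,31,99.5)),
((133,392),(-10,76,34)),((190,345),(-10,39,34)),((233,515),(-94,76,34)),
((175,413),(-38,69,50)),((217,383),(-38,43,50)),((252,435),(-66,43,50)),((210,460),(-66,69,50))]
side=[((425,235),(-23.7,31,68.6)),((340,152),(-23.7,-31,68.6)),((475,265),(-38,43,50)),((510,298),(-38,69,50)),((562,272),(-66,69,50)),((530,238),(-66,43,50)),
((465,358),(-10,76,34)),((622,280),(-94,76,34)),((422,318),(-10,39,34))]
for n,d,pts,sc,off in(("top",T,top,4,(235,110)),("side",S,side,5,(185,170))):
    px=np.array([(np.array(p)+.5)/sc-.5+off for p,_ in pts]); c=np.array([q for _,q in pts],float)
    w=np.array([onz(d,p,q[2])[0] for p,q in zip(px,c)])
    th,R,t=rigid(c[:,:2],w[:,:2]); r=(c[:,:2]@R.T+t-w[:,:2])
    print(n,np.degrees(th),t,"key",R@[-52,56]+t); print(np.round(r,1).tolist())
    m=keymask(d["img"],(off[0],off[1],off[0]+140,off[1]+140)); v=np.median(d["img"][...,2][m])
    ys,xs=np.nonzero(m&(d["img"][...,2]>v-35)); print("red top",len(xs),v,xs.mean(),ys.mean(),onz(d,(xs.mean(),ys.mean()),50)[0])
E
python3 m.py
```

```text
top 43.54720944713454 [627.37589326 -79.21627613] key [551.10461875 -74.45259217]
[[-2.6, -0.6], [1.5, -0.4], [0.4, -0.5], [1.9, 1.2], [0.2, 0.9], [-1.4, -0.4], [-1.8, -0.5], [-1.1, 0.0], [3.1, 0.4], [-0.3, -0.3]]
red top 146 204.0 287.90410958904107 214.6095890410959 [552.47002445 -74.07615109  50.        ]
side 43.52590855886833 [627.81087137 -76.04385539] key [551.54137313 -71.25181634]
[[-0.7, -1.8], [0.3, -1.7], [0.8, 0.1], [-0.9, 1.8], [-1.3, -0.6], [1.7, -1.3], [-1.7, 5.9], [-1.9, -1.6], [3.6, -0.8]]
red top 207 196.5 267.22705314009664 261.04347826086956 [582.50201959  33.14833257  50.        ]
```

```bash
cat >> h.py <<'E'
TH=np.radians(43.53)
def setup(t=(627.6,-77.6),th=TH):
    R=np.array([[np.cos(th),-np.sin(th)],[np.sin(th),np.cos(th)]]); t=np.array(t)
    return lambda x,y,z: np.r_[R@[x,y]+t,z]
E
python3 - <<'E'
from bench import robot
from h import *
C=setup(); o=[np.pi,0,TH-np.pi]
p=C(-48,28,200); print(p,robot.inverse_kinematics(p,o), robot.inverse_kinematics(C(-48,28,38),o))
robot.move_ptp(p,o); robot.move_gripper(0.42)
d=robot.get_image("wrist"); cv2.imwrite("pics/w1.png",d["img"])
print(robot.current_t(),robot.current_tcp_pos(),robot.current_eef_rot(),robot.current_gripper_width(),robot.current_contact_force())
print({k:v for k,v in d.items() if k!="img"})
for q in [(-66,43,50),(-66,69,50),(-38,43,50),(-38,69,50),(-23.7,31,68.6),(-23.7,-31,68.6)]: print(q,proj(d,C(*q)))
E
```

```text
[573.51477518 -90.35885795 200.        ] [-0.34828664  0.32590794  1.48839705  0.          1.32728766 -2.67882479] [-0.34828664  0.48893726  1.67702673  0.          0.97562866 -2.67882479]
3.9917 [573.51356731 -90.38211737 200.00692579] [-3.14158829e+00 -2.25147886e-06 -2.38183978e+00] 0.4210117317576995 [-0.78560062  0.1303495  -0.85150673]
{'fovy': 60.072036737532464, 'cx': 282.4808228031629, 'cy': 211.61927660560858, 'k1': -0.0027406236893440135, 'eye': array([ 519.85595164, -141.22834385,  365.73550458]), 'orientation': array([ 2.87422381e+00, -4.29515073e-04,  2.33076318e+00])}
(-66, 43, 50) [[299.28808242 178.10682258]]
(-66, 69, 50) [[328.85829921 178.11247831]]
(-38, 43, 50) [[298.90089768 208.88716626]]
(-38, 69, 50) [[327.80235554 208.89036359]]
(-23.7, 31, 68.6) [[285.70532265 230.50035106]]
(-23.7, -31, 68.6) [[213.65441875 230.49280965]]
```

View pics/w1.png

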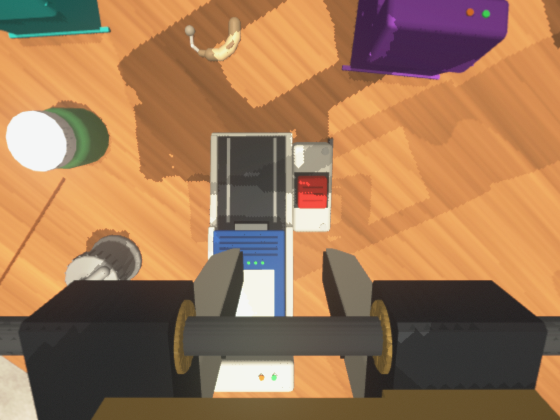

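The wrist view shows the key top at columns 298–328, rows about 178–208, and the pack's lower top edge at columns 213–286, row about 230. Both agree with the prediction to within about 1 px. Next I check the tip geometry.

Run:
```python
from bench import robot
from h import *
C=setup(); d=robot.get_image("wrist")
for y in (28-19.5-17.5,28-19.5,28+19.5,28+19.5+17.5):
  print(y,[proj(d,C(x,y,200))[0].round(0).tolist() for x in(-55.5,-48,-40.5)])
a=d["img"][120:300,190:400]; cv2.imwrite("pics/w1c.png",cv2.resize(a,None,fx=3.5,fy=3.3,interpolation=cv2.INTER_CUBIC))
```

```text
-9.0 [[206.0, 253.0], [207.0, 267.0], [208.0, 281.0]]
8.5 [[242.0, 253.0], [243.0, 267.0], [243.0, 281.0]]
47.5 [[322.0, 253.0], [322.0, 267.0], [321.0, 281.0]]
65.0 [[358.0, 253.0], [357.0, 267.0], [356.0, 281.0]]
```

View pics/w1c.png

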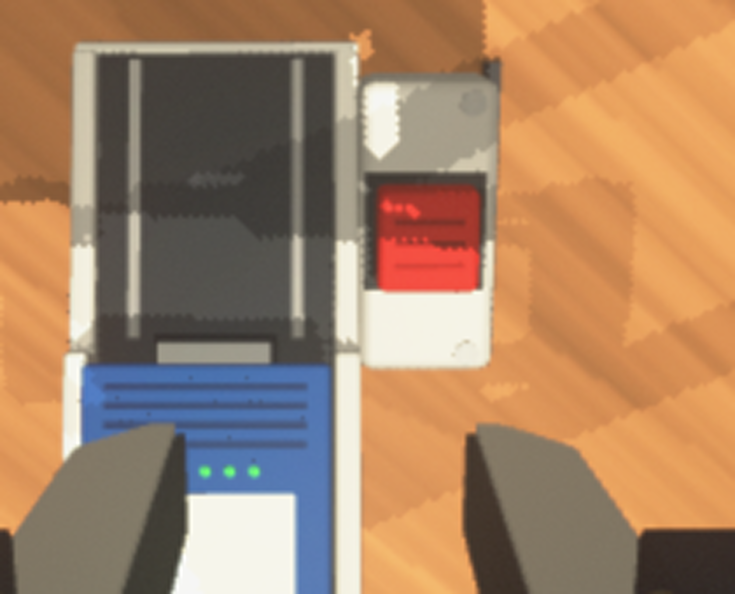

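Run:
```python
from bench import robot
from h import *
C=setup(); o=[np.pi,0,TH-np.pi]
robot.move_gripper(0.5)
robot.move_linear(C(-48,28,58),o,speed=120)
robot.sleep(0.2)
print(robot.current_t(),robot.current_tcp_pos(),robot.current_contact_force())
for n in("wrist","side"):
    d=robot.get_image(n)
    print([proj(d,C(*q))[0].round(0).tolist() for q in [(-48,51.2,58),(-48,4.8,58),(-52,56,50)]])
    cv2.imwrite(f"pics/{n}2.png",d["img"])
    if n=="side": cv2.imwrite("pics/side2c.png",cv2.resize(d["img"][140:300,170:350],None,fx=4,fy=3.7,interpolation=cv2.INTER_CUBIC))
```

```text
5.975 [573.89714318 -90.46730863  58.65895746] [ 0.62478039 -0.05261796  0.38151651]
[[330.0, 266.0], [236.0, 266.0], [337.0, 253.0]]
[[286.0, 220.0], [272.0, 207.0], [289.0, 223.0]]
```

View pics/wrist2.png

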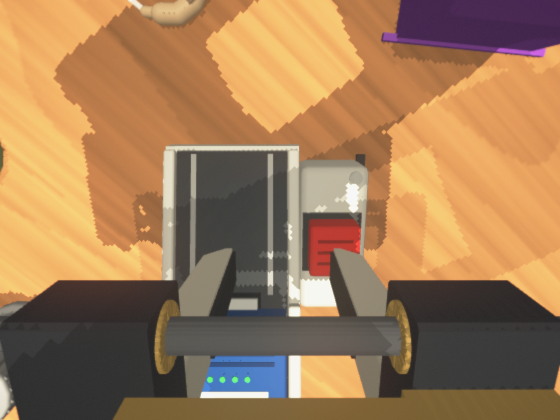

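View pics/side2c.png

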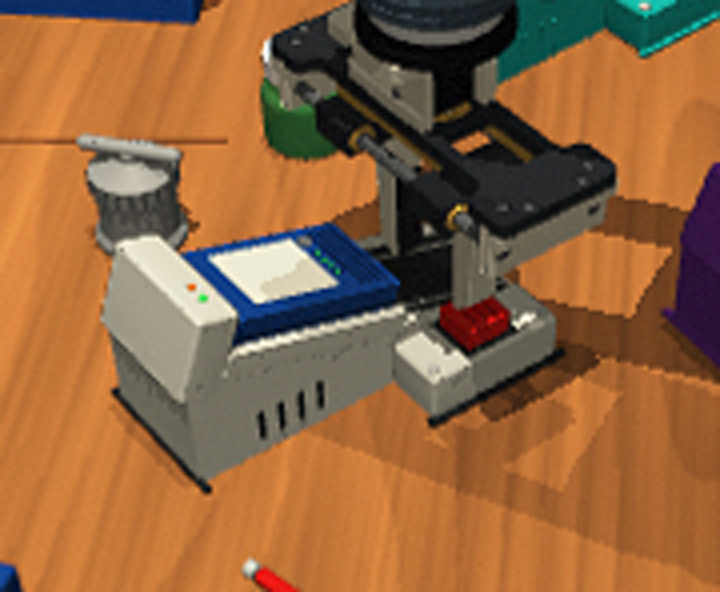

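The key finger stands over the key (tip at 333,250; key columns 308–360) and the other finger is in the channel below the pack. Now I press.

Run:
```python
from bench import robot
from h import *
C=setup(); o=[np.pi,0,TH-np.pi]
robot.move_linear(C(-48,28,43),o,speed=40)
print(robot.current_t(),robot.current_tcp_pos(),robot.current_contact_force())
s=robot.move_linear(C(-48,28,39),o,speed=15,f_stop=6)
robot.sleep(0.3)
print(s,robot.current_t(),robot.current_tcp_pos(),robot.current_contact_force(),robot.current_ft_torque())
for n in("wrist","side","top"):
    d=robot.get_image(n); cv2.imwrite(f"pics/{n}3.png",d["img"])
    if n=="side": cv2.imwrite("pics/side3c.png",cv2.resize(d["img"][140:300,170:350],None,fx=4,fy=3.7,interpolation=cv2.INTER_CUBIC))
```

```text
6.6 [573.87828041 -90.73519344  43.11988871] [ 1.14110146 -1.45853134  3.47575268]
True 7.125 [573.91102942 -90.73445433  42.26920465] [-0.35353943  0.31347669  5.76041711] [ 0.25626026  0.23041003 -0.09362711]
```

View pics/wrist3.png

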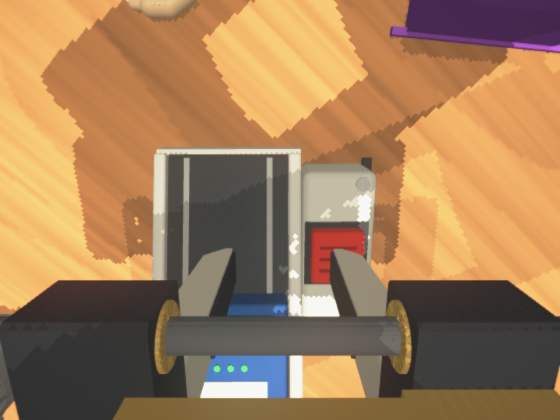

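View pics/side3c.png

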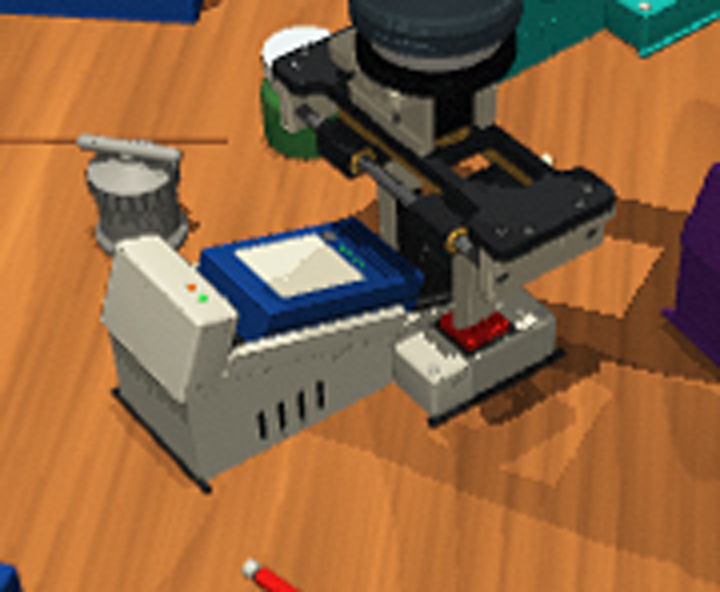

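The pack has popped out and lies against the channel finger, and the key is almost home. I press a little further to be sure it bottoms out.

Run:
```python
from bench import robot
from h import *
C=setup(); o=[np.pi,0,TH-np.pi]
for z in (41.6,41.0,40.5):
    s=robot.move_linear(C(-48,28,z),o,speed=10,f_stop=8)
    robot.sleep(0.25)
    f=np.mean([robot.current_contact_force() for _ in range(5)],0)
    print(z,s,robot.current_t(),robot.current_tcp_pos(),f)
    if f[2]>11: break
d0=None
for i in range(2):
    for n in("wrist","side","top"):
        d=robot.get_image(n); cv2.imwrite(f"pics/{n}4{i}.png",d["img"])
        if n=="side": cv2.imwrite(f"pics/side4c{i}.png",cv2.resize(d["img"][190:260,210:330],None,fx=6,fy=6,interpolation=cv2.INTER_CUBIC))
    robot.sleep(0.5)
for n in("wrist","side","top"):
    a,b=[cv2.imread(f"pics/{n}4{i}.png").astype(int) for i in(0,1)]; print(n,(abs(a-b).max(2)>25).sum())
d=robot.get_image("wrist")
for x in(-40.5,):
  print([proj(d,C(x,y,60))[0].round().tolist() for y in(-31,31)])
```

```text
41.6 False 7.7917 [573.89233003 -90.71265634  42.28566745] [ 0.69216583 -1.93895342  6.44617839]
41.0 False 8.2917 [573.89981866 -90.70028805  42.2058426 ] [-1.4061267  -1.90410898  8.99660539]
40.5 False 8.7917 [573.95045462 -90.72772467  42.17016235] [-2.6604354  -0.73669323 13.88300131]
wrist 2
side 1
top 0
[[153.0, 299.0], [290.0, 299.0]]
```

View pics/side4c1.png

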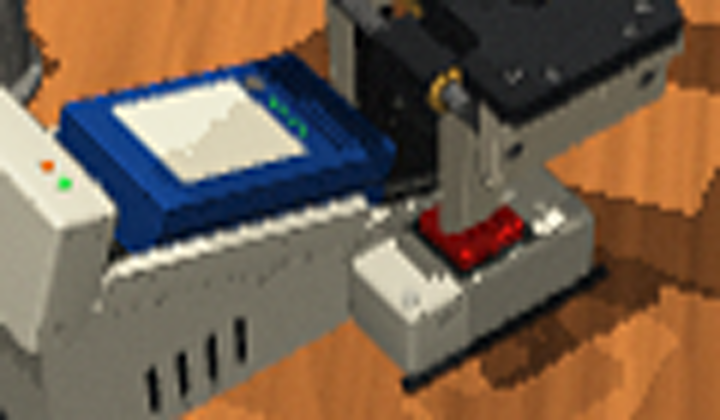

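View pics/top41.png

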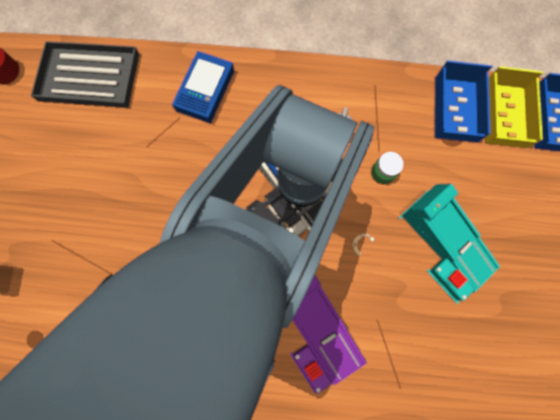

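View pics/wrist41.png

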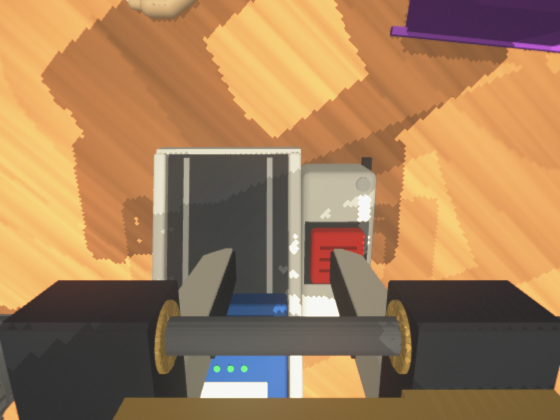

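Run:
```python
from bench import robot
from h import *
C=setup(); d=robot.get_image("wrist")
for s in(12,14,16,18,20): print(s,proj(d,C(-23.7-.951*s,10,68.6-.309*s))[0].round(1))
print(proj(d,C(-40.5,4.8,42))[0], proj(d,C(-40.5,4.8,62))[0],proj(d,C(-40.5,-10,62))[0])
a=d["img"][230:340,150:310]; cv2.imwrite("pics/w5c.png",cv2.resize(a,None,fx=4.5,fy=4.5,interpolation=cv2.INTER_CUBIC))
print(robot.current_contact_force(),robot.current_t())
```

```text
12 [242.6 315.2]
14 [242.7 310.6]
16 [242.7 306. ]
18 [242.7 301.5]
20 [242.7 296.9]
[236.81962288 280.87912071] [231.34327618 300.95006277] [198.23497101 300.90967318]
[-2.87707695 -0.621077   13.3570393 ] 10.1917
```

View pics/w5c.png

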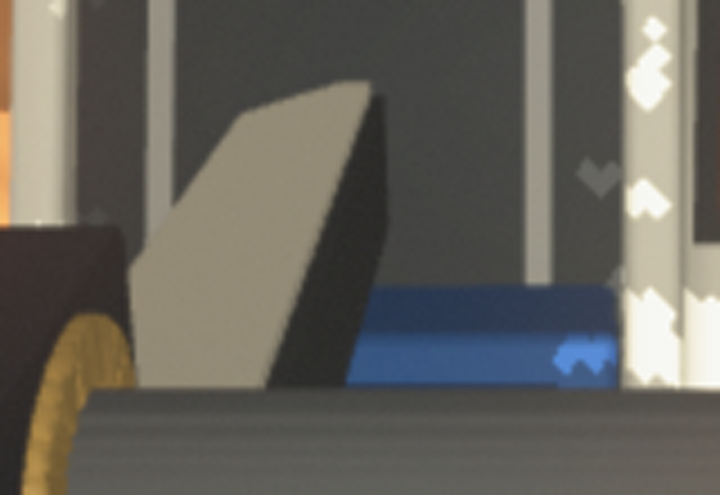

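Run:
```python
from bench import robot
robot.hand_in(); print(robot.current_t())
```

```text
the job is handed in; nothing more can be done
the job is handed in; nothing more can be done
```

The pack is off its contacts and resting against the waiting finger, with the red key held down. I handed the job in at about 10.2 s of the 35 s. I stood one finger in the channel of the light-grey charger, about 16 mm below the pack, and pressed the key with the other in a single descent.

**Key:** it is bottomed out. The TCP stopped at 42.2 mm although I commanded 40.5 mm, with about 13 N pressing down.

**Pack:** its top edge measures about 17 mm down-slope of where it was seated. That agrees with the finger face, predicted at 17.7 mm, to within about 1 mm. Pictures 0.5 s apart showed no motion. The contact itself is inferred from the pack stopping on the slick bed; the sideways force was too close to the noise to confirm it.

**Other objects:** the arm never came down near any of them. In the last pictures the jar, pill crusher and hearing aid looked where they had been. The screwdriver showed only in part, beside its starting place.

**Checks that disagreed:**
- The side and top cameras differed by about 3 mm on the charger's position. I used the mean, and the wrist camera confirmed it to about 1 px.
- One automatic red-key reading in the side view was off because the screwdriver's red handle got into the mask. I discarded it.

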